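Square an enclosure into the marking-out jig

TASK

Push the large metal enclosure along the bench into the corner jig, until one of its long sides lies flat against the long back rail and one end lies against the short end stop, ready for marking out. Only push it with the fingers: do not lift or tip it, and leave the other things on the bench, the small enclosure included, where they are. Finish with the hand clear of it.

Things in the scene. Friction and masses are not known exactly. Their poses are not given: they have to be found in the camera images.
- enclosure: large enclosure: closed, bare die-cast aluminium box lying lid up, 95 mm (its x) by 125 mm (its y) by 42 mm high, 0.3 to 0.6 kg, loose (a push of 2 to 8 N slides it). Origin at the centre of its underside, z up. Either way round will do. It starts on the -y side of the jig, its long side turned up to 27 degrees from the back rail
- jig: corner jig: two steel rails 26 mm high, 10 mm thick, fixed to the bench. Origin at the inner corner at bench height, z up. x points square into the back rail (inner face x = 0, from y = -150 to 10 mm), within 7 degrees of straight away from the robot; y points square into the end stop (inner face y = 0, from x = -90 to 10 mm). 5 mm high feet behind the rails, to x = 44 and y = 44 mm
- jig_seat (a point): the point on the bare bench inside the jig, at x = -47.5 mm, y = -62.5 mm from its corner, where the enclosure's origin comes when it is fully seated; axes as the jig's. The seated enclosure's x axis is parallel to the jig's x axis
- small_enclosure: small die-cast aluminium box of the same look, 45 mm (x) by 64 mm (y) by 30 mm high, to be left alone; origin at the centre of its underside
- spool: plain grey solder spool standing upright, 54 mm across, 40 mm high, to be left alone; origin at the centre of its underside
- flux_jar: small jar with a black cap, 44 mm across, 45 mm high, to be left alone; origin at the centre of its underside
- screwdriver: screwdriver lying on the bench, 150 mm long along its x axis, handle at its -x end, 26 mm high, to be left alone; origin under its middle
- multimeter: green multimeter lying flat, 180 mm (x) by 88 mm (y) by 51 mm high, to be left alone; origin at the centre of its underside
- heatsink: finned aluminium heatsink, 50 mm (x) by 60 mm (y) by 28 mm high, to be left alone; origin at the centre of its underside
There are look-alikes about, which are no part of the job. Leave any yellow look-alike of the enclosure alone.

How it is judged:
At the end, for the whole second after the job is handed in: The large enclosure rests flat on the bench inside the corner, its centre within 4 mm of the fully seated place in both jig directions, its long side within 0.04 rad (about 2 degrees) of parallel to the back rail, at rest and untouched; the other things are within 20 mm of where they stood (x of enclosure in the frame of jig between -0.0515 and -0.0435 m and y of enclosure in the frame of jig between -0.0665 and -0.0585 m and angle between the x axis of enclosure and the x axis of jig, either way round below 0.04 rad and height (world z) of enclosure below 0.004 m and angle between enclosure's own z axis and vertical below 0.04 rad and linear speed of enclosure below 0.01 m/s and distance of each of small_enclosure, spool, flux_jar, screwdriver, multimeter, heatsink from where it was at the start of the episode below 0.02 m).
It fails at once if the large enclosure is lifted off the bench or tipped (height (world z) of enclosure above 0.01 m or angle between enclosure's own z axis and vertical above 0.15 rad).
It fails at once if one of the other things on the bench is moved more than 20 mm (distance of any of small_enclosure, spool, flux_jar, screwdriver, multimeter, heatsink from where it was at the start of the episode above 0.02 m).
It also fails if it takes over 67 s, if anything falls off the work surface, if the arm or the gripper's body presses on something with over 40 N, if the wrist force passes 120 N, or if a joint passes its speed limit or range.

ROBOT

A 6-joint arm with a two-finger parallel gripper is mounted at the origin on the work surface. World frame = base frame: x ahead of the robot, y to its left, z up, the work surface at z = 0. Lengths are in m, angles in rad, forces in N, time in s.
With the tool pointing down it reaches from about 0.375 to 0.9 m from the base axis. Payload 3.1 kg.
Tool frame: the origin (TCP) lies between the finger pads; the fingertips stand 17 mm ahead of it and the grasp point (between the pads) lies 2 mm behind it; z points along the fingers, y is the line along which they close (so a half turn about z gives the same grasp; the last joint's range is limited). The gripper opens to 85 mm and grips with 20 to 120 N. Pads are 22 mm wide; open, the fingers measure 114 mm over their backs; the gripper's body (76 mm by 85 mm) begins 54 mm behind the grasp point. The pads swing forward as they close: fully open they stand 13 mm farther back than shut.
Start: joints at [1.032, 0.527, 1.433, -0, 1.181, -0.178], TCP at [0.221, 0.585, 0.248] pointing down, gripper open.
Joint ranges: [-3.08, 3.08], [-0.75, 2.2], [0.22, 2.44], [-1.43, 4.57], [0, 2.65], [-2.85, 2.85]. Speed limits (rad/s): [2.79, 2.79, 3.14, 3.14, 3.14, 3.14].

INTERFACE

Orientations are given as a unit quaternion [x, y, z, w].
In Python, from station import sense, vision, order gives the robot as it stands.
- The arm moves only by the shell command python3 -m crank 'ROWS' [OPENING] [FORCE]. ROWS is JSON, a list of rows, each an object with "dp": the shift along the world's x, y, z in units of 30 mm (1.0 is 30 mm), a list of three; "angular": the turn, a rotation vector about the world's x, y, z in degrees, a list of three. In form: [{"dp": [dx, dy, dz], "angular": [ax, ay, az]}, ...]. A call has 1 to 20 rows; each row shifts and turns the commanded pose from where the row before left it; what a row does not reach is not made up. A row lasts 1/10 s, in which the tool goes at most 50 mm and 8.59 degrees, less where a joint would pass 70% of its speed; a pose out of reach is approached as far as the arm can. A call is refused whole if a number of a shift passes 1 or a number of a turn 8.59, either way. A call with a gripper value outside its range is refused whole. OPENING is the closure, from 0 (fully open) to 1 (shut), set as the call begins (- or left out, the last holds). The fingers move at their own pace and stop on an object; FORCE is the grip in N (left out, the last holds). Time passes only in rows, so rows that do not move let the fingers close. It gives the time, the measured TCP pose, the force, the opening and the grip force at its end, in the units of the state.
- sense(): the state, without advancing time (a new reading comes with each control period).
- vision.snapshot(name): name is "side" or "top"; returns a dict with "image" (384x512x3 uint8, blue, green, red), "range_z" (384x512 float32, m along the optical axis (not along the pixel's ray), 0 where there is no reading), "mtx" (3x3 intrinsics, pixels), "pose" (4x4, takes a point from camera to world coordinates). Camera axes: x right, y down, z forward; pixel columns grow to the right and rows downward; lengths in m; the calibration is good to about 2 mm. A picture is of the moment at which its call begins.
- order.sign_off(): hands the job in; it is judged then, once.
The state is a dict: "t": time; "q": joint angles; "qd": joint speeds; "tau": joint torques, N m; "tcp_pos": TCP position; "tool_rot": TCP orientation; "force": force on the tool from outside, world axes, zero at the start; "ft_torque": the same for the moment, N m; "finger_gap": opening from 0.0 (shut) to 1.0 (fully open); "gripper_force": force on a finger pad.
Only numpy, scipy, OpenCV 4.12 (cv2) and the standard library are available. Lean on these libraries where they do the work, as an engineer would, in place of code of your own. Each camera call takes 0.05 s, during which the arm holds its last target. There are 200 camera calls.

## Working session

There is one attempt and no reset: what is moved stays moved. The work goes in short steps, Python scripts to look and compute and a shell command to move; the robot and the scene stay as the last step left them, time stands still between calls to the robot, and variables do not carry over. Pictures are saved under pics/ and viewed, at most 10 in all, crops included, and the job is handed in when it is done.

```bash
mkdir -p pics; cat > h.py <<'E'
import numpy as np, cv2
from station import sense, vision, order
def snap(n):
    s=vision.snapshot(n); return s
def pts(s):
    z=s["range_z"]; K=s["mtx"]; P=np.array(s["pose"])
    v,u=np.mgrid[:z.shape[0],:z.shape[1]]
    c=np.stack([(u-K[0][2])/K[0][0]*z,(v-K[1][2])/K[1][1]*z,z],-1)
    w=c@P[:3,:3].T+P[:3,3]; w[z==0]=np.nan
    return w
E
python3 - <<'E'
from h import *
for n in("top","side"):
    s=snap(n); cv2.imwrite(f"pics/{n}0.png",s["image"]); np.savez(f"{n}0.npz",**s)
    print(n,np.round(s["pose"],3).tolist(),np.round(s["mtx"],1).tolist())
print(sense())
E
```

```text
top [[-0.008, -0.998, 0.07, 0.408], [-1.0, 0.008, -0.001, -0.027], [-0.0, -0.07, -0.998, 1.37], [0.0, 0.0, 0.0, 1.0]] [[379.2, 0.0, 256.1], [0.0, 379.2, 196.8], [0.0, 0.0, 1.0]]
side [[0.851, -0.276, 0.446, -0.045], [-0.525, -0.45, 0.723, -0.925], [0.001, -0.85, -0.528, 0.68], [0.0, 0.0, 0.0, 1.0]] [[412.9, 0.0, 260.2], [0.0, 412.9, 199.4], [0.0, 0.0, 1.0]]
{'t': 0.1, 'q': array([ 1.03146377e+00,  5.28384735e-01,  1.43375286e+00,  2.52109654e-05,
        1.18139843e+00, -1.78521007e-01]), 'qd': array([-0.00026286, -0.00253624, -0.00253591, -0.00019462, -0.00101301,
       -0.00130988]), 'tau': array([-6.00306612e-04, -4.43301201e+01, -1.78585982e+01, -2.47359512e-04,
        3.89268287e-03, -2.19965017e-05]), 'tcp_pos': array([0.22031278, 0.58424386, 0.24743113]), 'tool_rot': array([ 1.79433413e-01,  9.83769641e-01, -9.05667195e-04, -3.52237050e-04]), 'force': array([ 0.69542806, -0.18661111, -0.66904491]), 'ft_torque': array([ 0.04681887,  0.03059398, -0.02592481]), 'gripper_force': 0.0, 'finger_gap': 1.000498889855412}
```

View pics/top0.png

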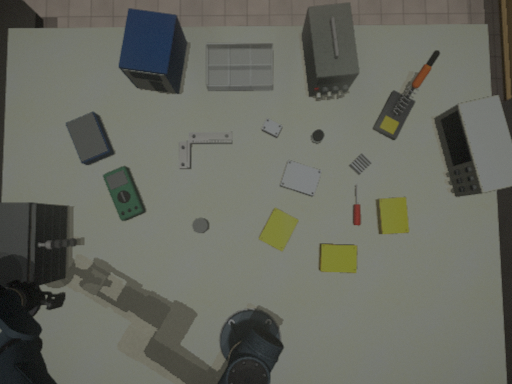

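View pics/side0.png

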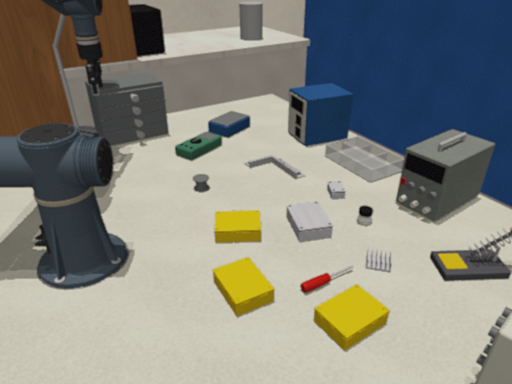

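The top view shows the large enclosure at about (300,178), and the jig's corner at about (185,135), with its back rail running right to (232,138) and its end stop down to (185,168). The small enclosure is at (272,128), the jar at (317,136), the heatsink at (360,164), and a yellow look-alike at (279,229). The side view agrees.

```bash
cat >> h.py <<'E'
def rect(w,box,zlo,zhi):
    """min-area rect of points in pixel box (u0,v0,u1,v1) within height band"""
    u0,v0,u1,v1=box; p=w[v0:v1,u0:u1].reshape(-1,3); p=p[(p[:,2]>zlo)&(p[:,2]<zhi)]
    return cv2.minAreaRect((p[:,:2]*1000).astype(np.float32)),np.median(p[:,2]),len(p)
def ray(s,uv,z):
    K=np.array(s["mtx"]);P=np.array(s["pose"]);uv=np.atleast_2d(uv).astype(float)
    d=np.c_[(uv-K[:2,2])/[K[0,0],K[1,1]],np.ones(len(uv))]@P[:3,:3].T
    return (P[:3,3]+d*((z-P[2,3])/d[:,2])[:,None])[:,:2]
E
python3 - <<'E'
from h import *
s=dict(np.load("top0.npz")); w=pts(s)
for n,b in dict(enc=(276,155,325,200),small=(258,115,285,140),flux=(308,126,328,146),heat=(346,150,374,178),yel=(256,205,300,252),spool=(190,215,212,235),bench=(230,180,260,200),scr=(348,182,366,228)).items():
    print(n,rect(w,b,0.012 if n!="bench" else -1,0.08))
b=(175,125,238,172)
print("jig",rect(w,b,.015,.05))
j=w[125:172,175:238].reshape(-1,3); j=j[(j[:,2]>.015)&(j[:,2]<.05)]; print(np.percentile(j[:,2],[5,50,95]))
c=s["image"][118:215,165:335]; cv2.imwrite("pics/crop0.png",cv2.resize(c,None,fx=4.7,fy=4.7,interpolation=cv2.INTER_CUBIC))
E
```

```text
enc (((569.0819702148438, -186.81277465820312), (124.5168228149414, 96.32947540283203), 71.18900299072266), np.float64(0.04097672745107639), 975)
small (((753.7350463867188, -86.73197174072266), (63.37226867675781, 44.559608459472656), 62.98797607421875), np.float64(0.028767281926915134), 234)
flux (((720.5711059570312, -250.8839569091797), (40.23784637451172, 39.91471862792969), 69.9778823852539), np.float64(0.042555861948401885), 133)
heat (((620.6373291015625, -405.668701171875), (50.008079528808594, 58.26068115234375), 44.411155700683594), np.float64(0.02362756115018594), 182)
yel (((388.2072448730469, -105.83210754394531), (95.23831939697266, 124.8215103149414), 61.71147537231445), np.float64(0.04121742181572652), 976)
spool (((403.7664489746094, 169.09762573242188), (50.4097785949707, 49.096988677978516), 88.55716705322266), np.float64(0.03879190409890931), 183)
bench (((530.9573364257812, 13.841621398925781), (105.69049072265625, 70.2868881225586), 89.6565933227539), np.float64(-0.0010908827003888177), 595)
scr (((475.7757873535156, -388.4130859375), (22.663837432861328, 147.16900634765625), 87.95805358886719), np.float64(0.0209183872301395), 177)
jig (((660.0958251953125, 136.52691650390625), (158.42079162597656, 98.62003326416016), 89.96137237548828), np.float64(0.02438383949769607), 207)
[0.0195608  0.02438384 0.02875956]
```

View pics/crop0.png

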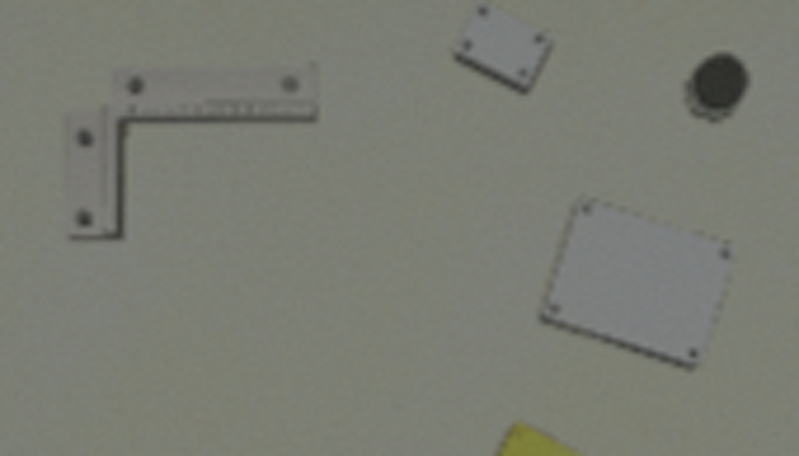

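The crop shows the jig's inner corner at (120,119). The back rail runs level to (317,120), and the end stop goes down to (122,238). The box's long side is turned about 19° from the rail. I'll move above a point behind its -y end with the fingers half closed, and fit the jig lines from the saved image.

```bash
python3 -m crank '[{"dp":[0.5,-1,0],"angular":[0,0,-4.4]},{"dp":[0.5,-1,0],"angular":[0,0,-4.4]},{"dp":[0.5,-1,0],"angular":[0,0,-4.4]},{"dp":[0.5,-1,0],"angular":[0,0,-4.4]},{"dp":[0.5,-1,0],"angular":[0,0,-4.4]},{"dp":[0.5,-1,0],"angular":[0,0,-4.4]},{"dp":[0.5,-1,0],"angular":[0,0,-4.4]},{"dp":[0.5,-1,0],"angular":[0,0,-4.4]},{"dp":[0.5,-1,0],"angular":[0,0,-4.4]},{"dp":[0.5,-1,0],"angular":[0,0,-4.4]},{"dp":[0.5,-1,0],"angular":[0,0,-4.4]},{"dp":[0.5,-1,0],"angular":[0,0,-4.4]},{"dp":[0.5,-1,0],"angular":[0,0,-4.4]},{"dp":[0.5,-1,0],"angular":[0,0,-4.4]},{"dp":[0.5,-1,0],"angular":[0,0,-4.4]},{"dp":[0.5,-1,0],"angular":[0,0,-4.4]},{"dp":[0.5,-1,0],"angular":[0,0,-4.4]},{"dp":[0.5,-1,0],"angular":[0,0,-4.4]},{"dp":[0.5,-1,0],"angular":[0,0,-4.4]},{"dp":[0.5,-1,0],"angular":[0,0,-4.4]}]' 0.5 20
python3 - <<'E'
from h import *
s=dict(np.load("top0.npz")); g=cv2.GaussianBlur(cv2.cvtColor(s["image"],cv2.COLOR_BGR2GRAY).astype(np.float32),(0,0),.7)
def edge(prof,o):
    # steepest rise (dark face -> bench), sub-pixel
    d=np.diff(prof); i=int(np.argmax(d)); i=min(max(i,1),len(d)-2); a,b,c=d[i-1:i+2]
    return o+i+.5+.5*(a-c)/(a-2*b+c-1e-9)
back=[(u,edge(g[140:149,u],140)) for u in range(194,231)]
end=[(edge(g[v,186:196],186),v) for v in range(147,167)]
for n,e in(("back",back),("end",end)):
    W=ray(s,e,0.0)*1000; l=cv2.fitLine(W.astype(np.float32),cv2.DIST_HUBER,0,.01,.01).ravel(); print(n,l,np.degrees(np.arctan2(l[1],l[0])),W[0],W[-1])
E
```

```text
t: 2.1
tcp_pos: [0.5208, -0.0165, 0.248]
tool_rot: [0.813, 0.582, -0.0, -0.0]
force: [0.8, 0.3, -0.2]
finger_gap: 0.498
gripper_force: 0.0
back [5.5804718e-03 9.9998444e-01 6.9920917e+02 1.3665450e+02] 89.68026 [699.51168759 197.37631717] [698.67049667  65.69011509]
end [ 9.9995458e-01 -9.5287813e-03  6.5982593e+02  2.0700848e+02] -0.5459672 [688.2442339  206.42098054] [618.22053506 207.73457445]
```

```bash
python3 -m crank '[{"dp":[0.06,-1,-0.3],"angular":[0,0,0]},{"dp":[0.06,-1,-0.3],"angular":[0,0,0]},{"dp":[0.06,-1,-0.3],"angular":[0,0,0]},{"dp":[0.06,-1,-0.3],"angular":[0,0,0]},{"dp":[0.06,-1,-0.3],"angular":[0,0,0]},{"dp":[0.06,-1,-0.3],"angular":[0,0,0]},{"dp":[0.06,-1,-0.3],"angular":[0,0,0]},{"dp":[0.06,-1,-0.3],"angular":[0,0,0]},{"dp":[0,-0.8,-0.3],"angular":[0,0,0]},{"dp":[0,0,-0.9],"angular":[0,0,0]},{"dp":[0,0,-0.9],"angular":[0,0,0]},{"dp":[0,0,-0.9],"angular":[0,0,0]},{"dp":[0,0,-0.8],"angular":[0,0,0]},{"dp":[0,0,-0.6],"angular":[0,0,0]},{"dp":[0,0,-0.5],"angular":[0,0,0]},{"dp":[0,0,0],"angular":[0,0,0]}]'
python3 - <<'E'
from h import *
for n in ("top","side"):
    s=snap(n); cv2.imwrite(f"pics/{n}1.png",s["image"])
    if n=="top": print(rect(pts(s),(276,155,325,200),.03,.05))
E
```

```text
t: 3.7
tcp_pos: [0.5337, -0.2783, 0.027]
tool_rot: [0.812, 0.583, -0.001, -0.002]
force: [-0.7, 0.3, 1.0]
finger_gap: 0.502
gripper_force: 0.0
(((592.703369140625, -235.58595275878906), (46.794891357421875, 17.987346649169922), 70.33262634277344), np.float64(0.04056693622362251), 43)
```

View pics/side1.png

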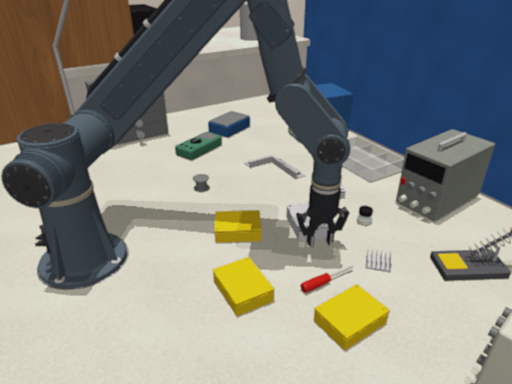

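The fingers are down behind the box's -y end (side view, about (320,235)), and the box hasn't moved. Starting the push along its long axis.

```bash
python3 -m crank '[{"dp":[0.13,0.38,0.1],"angular":[0,0,0]},{"dp":[0.13,0.38,0],"angular":[0,0,0]},{"dp":[0.14,0.41,0],"angular":[0,0,0]},{"dp":[0.14,0.41,0],"angular":[0,0,0]},{"dp":[0.14,0.41,0],"angular":[0,0,0]},{"dp":[0.14,0.41,0],"angular":[0,0,0]},{"dp":[0.14,0.41,0],"angular":[0,0,0]},{"dp":[0.14,0.41,0],"angular":[0,0,0]},{"dp":[0.14,0.41,0],"angular":[0,0,0]},{"dp":[0.14,0.41,0],"angular":[0,0,0]}]'
python3 - <<'E'
from h import *
st=sense(); t=st["tcp_pos"]*1000; q=st["tool_rot"]; print(t,q)
u=np.array([q[0]**2-q[1]**2,2*q[0]*q[1]]); e=np.array([-u[1],u[0]])
for n in("side","top"):
    s=snap(n); w=pts(s).reshape(-1,3)*1000; p=w[(w[:,2]>36)&(w[:,2]<46)]; d=p[:,:2]-t[:2]; a=d@u; l=d@e
    m=(a>4)&(a<150)&(abs(l)<75); print(n,u,m.sum(),cv2.minAreaRect(p[m][:,:2].astype(np.float32)))
E
```

```text
t: 4.8
tcp_pos: [0.5776, -0.1582, 0.0337]
tool_rot: [0.812, 0.584, 0.0, 0.002]
force: [-1.4, -6.5, 4.0]
finger_gap: 0.505
gripper_force: 3.0
[ 577.60838095 -158.20943977   33.72320084] [8.12010472e-01 5.83639552e-01 1.36426245e-04 1.96181582e-03]
side [0.31872588 0.94784286] 256 ((600.8854370117188, -93.78263854980469), (127.62506103515625, 94.65165710449219), 71.3694839477539)
top [0.31872588 0.94784286] 382 ((612.7295532226562, -80.87799072265625), (102.107666015625, 81.4973373413086), 70.96597290039062)
```

```bash
python3 -m crank '[{"dp":[0.13,0.41,0],"angular":[0,0,1.3]},{"dp":[0.12,0.41,0],"angular":[0,0,1.3]},{"dp":[0.12,0.42,0],"angular":[0,0,1.3]},{"dp":[0.11,0.42,0],"angular":[0,0,1.3]},{"dp":[0.1,0.42,0],"angular":[0,0,1.3]},{"dp":[0.09,0.42,0],"angular":[0,0,1.3]},{"dp":[0.08,0.43,0],"angular":[0,0,1.3]},{"dp":[0.07,0.43,0],"angular":[0,0,1.3]},{"dp":[0.06,0.43,0],"angular":[0,0,1.3]},{"dp":[0.05,0.43,0],"angular":[0,0,1.3]},{"dp":[0.04,0.43,0],"angular":[0,0,1.3]},{"dp":[0.03,0.43,0],"angular":[0,0,1.3]},{"dp":[0.02,0.43,0],"angular":[0,0,1.3]},{"dp":[0.01,0.43,0],"angular":[0,0,1.3]},{"dp":[0,0.43,0],"angular":[0,0,0.3]},{"dp":[0,0.3,0],"angular":[0,0,0]}]'
cat >> h.py <<'E'
def look(tag=None):
    st=sense(); t=st["tcp_pos"]*1000; q=st["tool_rot"]; print(t.round(1),q.round(3),st["force"].round(1))
    u=np.array([q[0]**2-q[1]**2,2*q[0]*q[1]]); e=np.array([-u[1],u[0]])
    for n in("side","top"):
        s=snap(n); w=pts(s).reshape(-1,3)*1000; p=w[(w[:,2]>36)&(w[:,2]<46)]; d=p[:,:2]-t[:2]; a=d@u; l=d@e
        m=(a>4)&(a<150)&(abs(l)<75); print(n,u,m.sum(),cv2.minAreaRect(p[m][:,:2].astype(np.float32)))
        if tag: cv2.imwrite(f"pics/{n}{tag}.png",s["image"])
E
python3 -c "from h import *; look(2)"
```

```text
t: 6.5
tcp_pos: [0.6077, 0.0425, 0.0329]
tool_rot: [0.708, 0.707, 0.0, 0.001]
force: [0.1, -6.5, 4.5]
finger_gap: 0.501
gripper_force: 3.1
[607.7  42.5  32.9] [0.708 0.707 0.    0.001] [ 0.1 -6.5  4.5]
side [0.00139876 0.99999842] 245 ((608.5210571289062, 112.17929077148438), (95.30400085449219, 131.3145294189453), 0.4710565209388733)
top [0.00139876 0.99999842] 134 ((610.06787109375, 162.75816345214844), (28.925167083740234, 89.8382797241211), 89.49544525146484)
```

```bash
python3 -m crank '[{"dp":[0,0.3,0],"angular":[0,0,0]},{"dp":[0,0.3,0],"angular":[0,0,0]},{"dp":[0,0,0],"angular":[0,0,0]},{"dp":[0,-0.5,0],"angular":[0,0,0]},{"dp":[0,-0.5,0],"angular":[0,0,0]},{"dp":[0,0,1],"angular":[0,0,0]},{"dp":[0,0,1],"angular":[0,0,0]},{"dp":[0,0,1],"angular":[0,0,0]},{"dp":[-0.3,0.3,0],"angular":[0,0,8.2]},{"dp":[-0.3,0.3,0],"angular":[0,0,8.2]},{"dp":[-0.3,0.3,0],"angular":[0,0,8.2]},{"dp":[-0.3,0.3,0],"angular":[0,0,8.2]},{"dp":[-0.3,0.3,0],"angular":[0,0,8.2]},{"dp":[-0.3,0.3,0],"angular":[0,0,8.2]},{"dp":[-0.3,0.3,0],"angular":[0,0,8.2]},{"dp":[-0.3,0.3,0],"angular":[0,0,8.2]},{"dp":[-0.3,0.3,0],"angular":[0,0,8.2]},{"dp":[-0.2,0.3,0],"angular":[0,0,8.2]},{"dp":[-0.2,0.3,0],"angular":[0,0,8]},{"dp":[0,0,0],"angular":[0,0,0]}]'
python3 - <<'E'
from h import *
st=sense(); print(st["tcp_pos"],st["tool_rot"],st["q"].round(2))
for n in("side","top"):
    s=snap(n); w=pts(s).reshape(-1,3)*1000; p=w[(w[:,2]>36)&(w[:,2]<46)&(abs(w[:,0]-612)<70)&(abs(w[:,1]-130)<90)]
    print(n,len(p),cv2.minAreaRect(p[:,:2].astype(np.float32))); cv2.imwrite(f"pics/{n}3.png",s["image"])
E
```

```text
t: 8.6
tcp_pos: [0.5131, 0.1286, 0.1221]
tool_rot: [0.002, 1.0, 0.0, -0.001]
force: [0.6, -0.3, 0.1]
finger_gap: 0.499
gripper_force: 0.0
[0.51311897 0.1285996  0.12205086] [ 1.76685170e-03  9.99997863e-01  1.31467929e-04 -1.06561802e-03] [ 0.03  0.59  1.78  0.    0.77 -1.53]
side 502 ((609.6485595703125, 131.00094604492188), (97.50367736816406, 127.82962799072266), 0.6958427429199219)
top 544 ((610.180419921875, 132.00274658203125), (125.21989440917969, 90.06869506835938), 89.06722259521484)
```

View pics/side3.png

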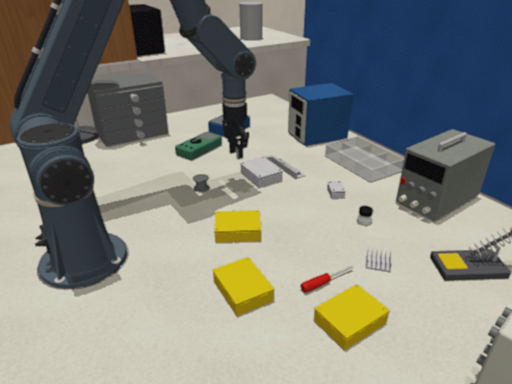

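```bash
python3 -m crank '[{"dp":[0,0.1,-0.8],"angular":[0,0,0]},{"dp":[0,0,-0.8],"angular":[0,0,0]},{"dp":[0,0,-0.8],"angular":[0,0,0]},{"dp":[0,0,-0.6],"angular":[0,0,0]},{"dp":[0.4,0,0],"angular":[0,0,0]},{"dp":[0.4,0,0],"angular":[0,0,0]},{"dp":[0.3,0,0],"angular":[0,0,0]},{"dp":[0.3,0,0],"angular":[0,0,0]},{"dp":[0.3,0,0],"angular":[0,0,0]},{"dp":[0.3,0,0],"angular":[0,0,0]},{"dp":[0.3,0,0],"angular":[0,0,0]},{"dp":[0.2,0,0],"angular":[0,0,0]},{"dp":[0.1,0,0],"angular":[0,0,0]},{"dp":[0.1,0,0],"angular":[0,0,0]},{"dp":[0,0,0],"angular":[0,0,0]}]'
python3 -c "from h import *; look()"
```

```text
t: 10.2
tcp_pos: [0.5944, 0.132, 0.0325]
tool_rot: [0.002, 1.0, -0.0, -0.001]
force: [-5.5, -0.3, 3.3]
finger_gap: 0.501
gripper_force: 2.5
[594.4 132.   32.5] [ 0.002  1.    -0.    -0.001] [-5.5 -0.3  3.3]
side [-0.99999354  0.00318193] 16 ((584.9195556640625, 124.26058959960938), (6.733419418334961, 59.951568603515625), 1.8272559642791748)
top [-0.99999354  0.00318193] 0 ((0.0, 0.0), (0.0, 0.0), 0.0)
```

```bash
python3 -m crank '[{"dp":[0.06,0,0],"angular":[0,0,0]},{"dp":[0.06,0,0],"angular":[0,0,0]},{"dp":[0,0,0],"angular":[0,0,0]}]'
python3 -m crank '[{"dp":[0.06,0,0],"angular":[0,0,0]},{"dp":[0,0,0],"angular":[0,0,0]}]'
```

```text
t: 10.6
tcp_pos: [0.5949, 0.1321, 0.0323]
tool_rot: [0.001, 1.0, -0.0, -0.004]
force: [-9.5, -0.4, 8.1]
finger_gap: 0.5
gripper_force: 5.0
t: 10.8
tcp_pos: [0.5948, 0.1321, 0.0322]
tool_rot: [0.001, 1.0, -0.0, -0.006]
force: [-12.9, -0.5, 9.1]
finger_gap: 0.502
gripper_force: 6.3
```

```bash
python3 -m crank '[{"dp":[-0.4,0,0],"angular":[0,0,0]},{"dp":[-0.6,0,0],"angular":[0,0,0]},{"dp":[0,0,1],"angular":[0,0,0]},{"dp":[0,0,1],"angular":[0,0,0]},{"dp":[0,0,1],"angular":[0,0,0]},{"dp":[0.2,-0.3,0],"angular":[0,0,-8.2]},{"dp":[0.2,-0.3,0],"angular":[0,0,-8.2]},{"dp":[0.2,-0.3,0],"angular":[0,0,-8.2]},{"dp":[0.2,-0.3,0],"angular":[0,0,-8.2]},{"dp":[0.2,-0.3,0],"angular":[0,0,-8.2]},{"dp":[0.2,-0.3,0],"angular":[0,0,-8.2]},{"dp":[0.2,-0.3,0],"angular":[0,0,-8.2]},{"dp":[0.2,-0.3,0],"angular":[0,0,-8.2]},{"dp":[0.2,-0.3,0],"angular":[0,0,-8.2]},{"dp":[0.2,-0.3,0],"angular":[0,0,-8.2]},{"dp":[0.2,-0.3,0],"angular":[0,0,-8]},{"dp":[0,0,0],"angular":[0,0,0]}]'
python3 - <<'E'
from h import *
for n in("side","top"):
    s=snap(n); w=pts(s).reshape(-1,3)*1000; p=w[(w[:,2]>36)&(w[:,2]<46)&(abs(w[:,0]-652)<70)&(abs(w[:,1]-130)<90)]
    print(n,len(p),cv2.minAreaRect(p[:,:2].astype(np.float32)))
E
```

```text
t: 12.5
tcp_pos: [0.6395, 0.0315, 0.1229]
tool_rot: [0.709, 0.706, 0.002, 0.002]
force: [0.2, -0.2, 0.6]
finger_gap: 0.503
gripper_force: 0.0
side 466 ((653.6997680664062, 131.75836181640625), (99.9432601928711, 127.9864730834961), 0.22133658826351166)
top 327 ((651.8547973632812, 132.5329132080078), (94.29915618896484, 124.50385284423828), 0.23356126248836517)
```

```bash
python3 -m crank '[{"dp":[0.1,0,-0.8],"angular":[0,0,0]},{"dp":[0,0,-0.8],"angular":[0,0,0]},{"dp":[0,0,-0.8],"angular":[0,0,0]},{"dp":[0,0,-0.6],"angular":[0,0,0]},{"dp":[0,0.4,0],"angular":[0,0,0]},{"dp":[0,0.4,0],"angular":[0,0,0]},{"dp":[0,0.3,0],"angular":[0,0,0]},{"dp":[0,0.2,0],"angular":[0,0,0]},{"dp":[0,0.1,0],"angular":[0,0,0]},{"dp":[0,0,0],"angular":[0,0,0]}]'
python3 -m crank '[{"dp":[0,0.1,0],"angular":[0,0,0]},{"dp":[0,0.06,0],"angular":[0,0,0]},{"dp":[0,0,0],"angular":[0,0,0]}]'
```

```text
t: 13.6
tcp_pos: [0.6401, 0.0746, 0.0335]
tool_rot: [0.708, 0.707, -0.0, 0.001]
force: [-0.8, -3.6, 1.0]
finger_gap: 0.5
gripper_force: 1.9
t: 13.9
tcp_pos: [0.6399, 0.0749, 0.0335]
tool_rot: [0.708, 0.707, -0.003, 0.003]
force: [-2.3, -16.6, 3.4]
finger_gap: 0.499
gripper_force: 8.6
```

The box is stopped by the end stop: the force rose to 17 N with no further travel. I'll back off, lift away and check.

```bash
python3 -m crank '[{"dp":[0,-0.4,0],"angular":[0,0,0]},{"dp":[0,-0.8,0],"angular":[0,0,0]},{"dp":[0,-0.5,1],"angular":[0,0,0]},{"dp":[0,-1,1],"angular":[0,0,0]},{"dp":[-0.5,-1,1],"angular":[0,0,0]},{"dp":[-0.5,-1,0.5],"angular":[0,0,0]},{"dp":[-0.5,-1,0],"angular":[0,0,0]},{"dp":[-0.5,-1,0],"angular":[0,0,0]},{"dp":[-0.5,-1,0],"angular":[0,0,0]},{"dp":[0,-1,0],"angular":[0,0,0]},{"dp":[0,-1,0],"angular":[0,0,0]},{"dp":[0,0,0],"angular":[0,0,0]}]'
python3 - <<'E'
from h import *
for n in("side","top"):
    s=snap(n); w=pts(s); cv2.imwrite(f"pics/{n}5.png",s["image"]); p=w.reshape(-1,3)*1000; p=p[(p[:,2]>36)&(p[:,2]<46)&(abs(p[:,0]-652)<70)&(abs(p[:,1]-140)<90)]
    print(n,len(p),cv2.minAreaRect(p[:,:2].astype(np.float32)))
c=s["image"][120:200,165:265]; cv2.imwrite("pics/crop5.png",cv2.resize(c,None,fx=7,fy=7,interpolation=cv2.INTER_CUBIC))
for n,b in dict(small=(258,115,285,140),flux=(308,126,328,146),heat=(346,150,374,178),spool=(190,215,212,235)).items(): print(n,rect(w,b,.012,.08)[0][0])
E
```

```text
t: 15.1
tcp_pos: [0.566, -0.2152, 0.1384]
tool_rot: [0.71, 0.705, 0.001, 0.003]
force: [-0.3, -0.3, 0.0]
finger_gap: 0.502
gripper_force: 0.0
side 473 ((651.8020629882812, 143.75967407226562), (99.66704559326172, 127.93965911865234), 1.3954310417175293)
top 856 ((651.468994140625, 144.84857177734375), (121.91413879394531, 93.33590698242188), 89.85782623291016)
small (754.0028076171875, -86.8671646118164)
flux (724.9382934570312, -250.70545959472656)
heat (621.0157470703125, -405.6766357421875)
spool (407.0797424316406, 181.69923400878906)
```

View pics/crop5.png

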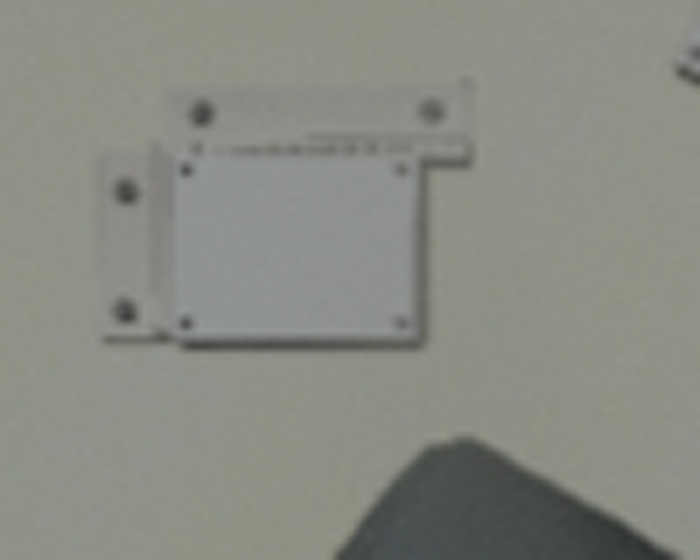

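The crop shows the enclosure flush against both the back rail and the end stop, with its corner at (178,155). Its measured centre of (651.5, 144.8) matches the seat at about (651.6, 144.4). One last check on the spool, which the arm partly hides from above.

```bash
python3 - <<'E'
from h import *
a=dict(np.load("side0.npz")); b=snap("side")
for s in(a,b):
    w=pts(s).reshape(-1,3)*1000; p=w[(w[:,2]>28)&(w[:,2]<46)&(np.hypot(w[:,0]-404,w[:,1]-169)<50)]; print(len(p),p.mean(0).round(1))
E
```

```text
121 [403.3 166.5  37.1]
120 [403.3 166.7  37.3]
```

```bash
python3 -c "from station import order; print(order.sign_off())"
```

```text
the job is handed in; nothing more can be done
None
```

The large enclosure is seated in the corner jig, about 0.5 mm from the seat point and within about 1° of square by camera; the hand is clear, the neighbouring items I re-measured (small enclosure, jar, heatsink, spool) had not moved, and the job was handed in at about 15 s (no verdict was returned).

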